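Level the drying tray with its screw foot and keep the spirit level pressed

ROBOT

A 6-joint arm with a two-finger parallel gripper is mounted at the origin on the work surface. World frame = base frame: x ahead of the robot, y to its left, z up, the work surface at z = 0. Lengths are in m, angles in rad, forces in N, time in s.
With the tool pointing down it reaches from about 0.225 to 0.875 m from the base axis. Payload 3.4 kg.
Tool frame: the origin (TCP) lies on the centre line of the jaws, within the pads' length; the fingertips stand 11 mm ahead of it and the grasp point (between the pads) lies 8 mm behind it; z points along the fingers, y is the line along which they close (so a half turn about z gives the same grasp; the last joint's range is limited). The gripper opens to 85 mm and grips with 20 to 120 N. Pads are 22 mm wide; open, the fingers measure 114 mm over their backs; the gripper's body (76 mm by 85 mm) begins 54 mm behind the grasp point. The pads swing forward as they close: fully open they stand 13 mm farther back than shut.
Start: joints at [-1.416, 0.276, 1.505, -0, 1.361, -0.121], TCP at [0.157, -0.553, 0.242] pointing down, gripper open.
Joint ranges: [-2.89, 2.89], [-0.75, 2.08], [0.22, 2.7], [-1.18, 4.32], [0.11, 2.71], [-2.7, 2.7]. Speed limits (rad/s): [2.57, 2.57, 3.14, 3.14, 3.14, 3.14].

INTERFACE

Orientations are given as a unit quaternion [w, x, y, z].
In Python, from rig import manip, eyes, job gives the robot as it stands.
- The arm moves only by the tool drive_tool, never from a script. Its argument "rows" is a list of rows, each a list of 3 entries, a list of its own where there are three numbers: the turn, a rotation vector about the world's x, y, z in rad, then the shift along the world's x, y, z in cm, then the finger opening in cm, from 0 to 8.54. A call has 1 to 8 rows; each row shifts and turns the commanded pose from where the row before left it; what a row does not reach is not made up. A row lasts 1/8 s, in which the tool goes at most 62.5 mm and 10.7 degrees, less where a joint would pass 70% of its speed; a pose out of reach is approached as far as the arm can. A call is refused whole if a number of a shift passes 6.25 or a number of a turn 0.188, either way. A call with a gripper value outside its range is refused whole. The fingers move at their own pace and stop on an object; "force" is the grip in N (left out, the last holds). Time passes only in rows, so rows that do not move let the fingers close. It gives the time, the measured TCP pose, the force, the opening and the grip force at its end, in the units of the state.
- manip.get_state(): the state, without advancing time (a new reading comes with each control period).
- eyes.get_image(name): name is "scene" or "top"; returns the picture (384x512x3 uint8, red, green, blue); there is no depth.
- eyes.get_calibration(name): a dict with "camera_matrix" (3x3 intrinsics, pixels), "k1" (the pictures are not rectified: a ray, as slopes to the right and down, at radius r is drawn at 1 + k1 r^2 times it, then the intrinsics apply), "view" (4x4, takes a point from world to camera coordinates). Camera axes: x right, y up, looking along -z (the intrinsics and any distortion apply to the point x, -y, -z); pixel columns grow to the right and rows downward; lengths in m; the calibration is good to about 2 mm. A picture is of the moment at which its call begins. get_calibration takes no time and is no camera call.
- job.sign_off(): hands the job in; it is judged then, once.
The state is a dict: "clock": time; "qpos": joint angles; "qd": joint speeds; "effort": joint torques, N m; "position": TCP position; "ee_rot": TCP orientation; "contact_force": force on the tool from outside, world axes, zero at the start; "moment": the same for the moment, N m; "width": finger opening in m; "gripper_force": force on a finger pad.
Only numpy, scipy, OpenCV 4.12 (cv2) and the standard library are available. Lean on these libraries where they do the work, as an engineer would, in place of code of your own. Each camera call takes 0.05 s, during which the arm holds its last target. There are 200 camera calls.

TASK

The ribbed drying tray slopes: stand the spirit level upright on the middle of the tray, lengthwise along the ribs, and let go of it. Then turn the round knob of the tray's levelling foot until the bubble sits centred between its two lines. Finally press down on top of the level with light thumb pressure, so that the tray's soft rubber feet give a few millimetres with the bubble still centred, and finish while still pressing; leave the other things on the counter where they are.

Things in the scene. Friction and masses are not known exactly. Their poses are not given: they have to be found in the camera images.
- level_mid (a point): spirit level: aluminium bar 160 long (x) x 28 wide (y) x 44 high (z), about 0.27 kg, black end caps, starts upright on the counter. This point is its centre, 22 above its flat underside. Its flat top can be pressed anywhere, also on the ends beside the vial window (40 to 75 from the middle)
- vial (a point): middle of the vial window in the level's top, 44 above its underside, axes as the level's: a black window 78 long with a white bubble 15 long and two thin white lines across it, 10.5 either side of the middle; the bubble is centred when it lies between the lines
- bubble (a joint): place of the bubble along the level's x from the middle of its window, in m (0 = centred, + = towards the level's +x end, stops at +-0.026). It runs to the higher end, about 5 mm per 0.01 rad of slope along the level, and settles within 1 s
- tray_mid (a point): white ceramic drying tray 240 long (x) x 150 wide (y), ribs along x. This point: middle of the surface of the rib tops, about 60 above the counter; a rim stands 4 above it, 69 from the middle at the sides, 114 at the ends. x points along the tray to the levelling foot. Hinged at its -x end, 125 from here and 25 below. The foot end starts too low by 0.018 to 0.043 rad
- bed (a joint): how far the stand (tray, screw and knob together) is pressed into its three soft rubber feet, in m, 0 = unloaded to 0.006 = fully. With the level standing on the tray the feet give from about 3 N of extra push on, then 1 mm per 1.8 N, moving all straight down without changing the slope
- foot_grip (a point): centre of the levelling foot's knob: upright grey ribbed round knob 43 across, 26 high (72 to 98 above the counter) past the tray's +x end, on a vertical screw; free to grip across from above, a steel tab of the tray under it (top 45 above the counter or less). This point is on the axis, 13 below the top; it does not turn with the knob; its x is level, pointing away from the tray
- foot_top (a point): middle of the knob's top face, axes as foot_grip. Turned clockwise seen from above, the knob raises the foot end of the tray by 0.02 rad of slope for each rad turned, that is 10 mm of bubble; anticlockwise lowers it. It stays where it is left (friction 0.12 N m) and turns several rad in all, so grip again as needed
- scraper: grey silicone scraper, 190 long along its x, 55 wide at the blade, 12 high, lying between the level and the stand
- mug: white mug, 80 across, 90 high, handle at its +y, beside the tray's hinged end
- soap_bar: big bar of household soap, 100 x 65 x 30
- bowl: small blue bowl, 90 across, 40 high
Not all that is in view belongs to the job. Of the things that look like the part that bears level_mid, the smaller one is meant.

How it is judged:
On the way, in this order (a step that is already met when the one before it is completed fails the run):
1. the level stands on the tray, let go, and its bubble shows the slope (z of level_mid in the frame of tray_mid between 0.018 and 0.026 m and x of level_mid in the frame of tray_mid between -0.035 and 0.035 m and y of level_mid in the frame of tray_mid between -0.035 and 0.035 m and angle between the x axis of level_mid and the x axis of tray_mid, either way round below 0.2 rad and angle between the z axis of level_mid and the z axis of tray_mid, either way round below 0.05 rad and angle between level_mid's own z axis and vertical below 0.1 rad and contact force between the fingers and level below 0.1 N and (value of joint bubble below -0.005 m or value of joint bubble above 0.005 m)), for 0.3 s.
2. the foot is turned until the bubble is centred, the level standing on the tray untouched (z of level_mid in the frame of tray_mid between 0.018 and 0.026 m and x of level_mid in the frame of tray_mid between -0.035 and 0.035 m and y of level_mid in the frame of tray_mid between -0.035 and 0.035 m and angle between the x axis of level_mid and the x axis of tray_mid, either way round below 0.2 rad and angle between the z axis of level_mid and the z axis of tray_mid, either way round below 0.05 rad and angle between level_mid's own z axis and vertical below 0.1 rad and value of joint bubble between -0.003 and 0.003 m and angle between tray_mid's own z axis and vertical below 0.012 rad and contact force between the fingers and level below 0.1 N), for 0.5 s.
At the end, for the whole second after the job is handed in: still pressing: level on the rib tops along the tray (35 mm, 0.2 rad), bubble within 3 mm of centre, tray level within 0.012 rad and pushed 1.5 mm or more into its rubber feet by fingers on the level, 5 to 30 N between level and tray, arm not on the tray (z of level_mid in the frame of tray_mid between 0.018 and 0.026 m and x of level_mid in the frame of tray_mid between -0.035 and 0.035 m and y of level_mid in the frame of tray_mid between -0.035 and 0.035 m and angle between the x axis of level_mid and the x axis of tray_mid, either way round below 0.2 rad and angle between the z axis of level_mid and the z axis of tray_mid, either way round below 0.05 rad and angle between level_mid's own z axis and vertical below 0.1 rad and value of joint bubble between -0.003 and 0.003 m and angle between tray_mid's own z axis and vertical below 0.012 rad and value of joint bed above 0.0015 m and contact force between level and tray between 5 and 30 N and contact force between the fingers and level above 3 N and contact force between the arm and tray below 0.5 N); the arm keeps its last pose, push and grip.
It fails at once if a bystander is knocked or shifted by more than 4 cm (distance of any of scraper, mug, soap_bar, bowl from where it was at the start of the episode above 0.04 m).
It also fails if it takes over 72 s, if anything falls off the work surface, if the arm or the gripper's body presses on something with over 40 N, if the wrist force passes 120 N, or if a joint passes its speed limit or range.

## Working session

There is one attempt and no reset: what is moved stays moved. The work goes in short steps, Python scripts to look and compute and a tool call to move; the robot and the scene stay as the last step left them, time stands still between calls to the robot, and variables do not carry over. Pictures are saved under pics/ and viewed, at most 10 in all, crops included, and the job is handed in when it is done.

Besides the shell and the picture viewer there is one more tool, called after "Request:" as name(argument=value, ...), one argument or row to a line, values as JSON. drive_tool: Moves the arm, as the interface text tells. Its arguments: {"type":"object","properties":{"rows":{"type":"array"},"force":{"type":"number"}},"required":["rows"]}

```bash
mkdir -p pics; cat > h.py <<'E'
import numpy as np, cv2
from rig import manip, eyes, job
def snap(n,f=None):
    im=np.asarray(eyes.get_image(n))
    if f: cv2.imwrite('pics/'+f,im[:,:,::-1])
    return im
def ray(n,uv):
    c=eyes.get_calibration(n);K=np.array(c['camera_matrix']);V=np.array(c['view'])
    d=np.linalg.inv(K)@np.array([uv[0],uv[1],1.]);s=d[:2]/d[2];u=s.copy()
    for _ in range(30): u=s/(1+c['k1']*(u@u))
    D=V[:3,:3].T@np.array([u[0],-u[1],-1.]);O=-V[:3,:3].T@V[:3,3]
    return O,D
def onz(n,uv,z):
    O,D=ray(n,uv);return O+D*(z-O[2])/D[2]
def proj(n,p):
    c=eyes.get_calibration(n);K=np.array(c['camera_matrix']);V=np.array(c['view'])
    q=V[:3,:3]@np.array(p)+V[:3,3];s=np.array([q[0],-q[1]])/-q[2];s=s*(1+c['k1']*(s@s))
    return (K@np.append(s,1))[:2]
E
python3 - <<'E'
from h import *
a=snap('scene');b=snap('top')
cv2.imwrite('pics/s0.png',a[:,:,::-1]);cv2.imwrite('pics/t0.png',b[:,:,::-1])
for n in('scene','top'): print(n,ray(n,(256,192)),onz(n,(256,192),0))
print(manip.get_state())
E
```

```text
scene (array([1.02084697, 0.10097379, 0.99607916]), array([-0.49561611, -0.12665921, -0.85926774])) [ 0.44631955 -0.04585193  0.        ]
top (array([ 0.42367158, -0.03960868,  1.16804615]), array([ 0.04776589, -0.0065835 , -0.9988774 ])) [ 0.47952705 -0.04730715  0.        ]
{'clock': 0.1, 'qpos': array([-1.41600898e+00,  2.76510303e-01,  1.50601986e+00,  6.50135816e-06,
        1.36069779e+00, -1.20974064e-01]), 'qd': array([-0.00151325, -0.00256706, -0.00271178, -0.00130974, -0.00054502,
        0.00089253]), 'effort': array([ 1.93332133e-03, -4.17699730e+01, -2.46403599e+01, -2.26204484e-04,
        5.78101433e-03, -2.52663277e-07]), 'position': array([ 0.15650069, -0.5528143 ,  0.24153312]), 'ee_rot': array([-8.17586592e-04,  9.90509268e-01,  1.37443524e-01, -1.06448643e-05]), 'contact_force': array([ 0.6470387 , -0.49229201, -0.04421169]), 'moment': array([ 0.0130553 ,  0.02792962, -0.03750444]), 'gripper_force': 0.0, 'width': 0.08544959023114941}
```

View pics/s0.png

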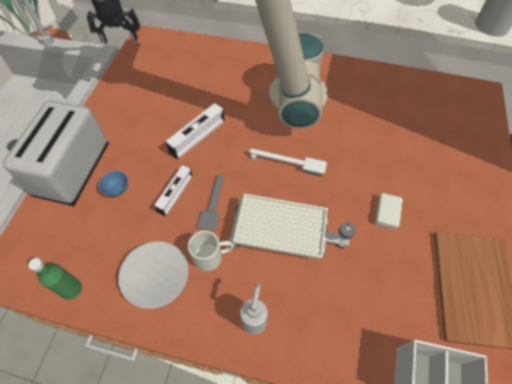

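View pics/t0.png

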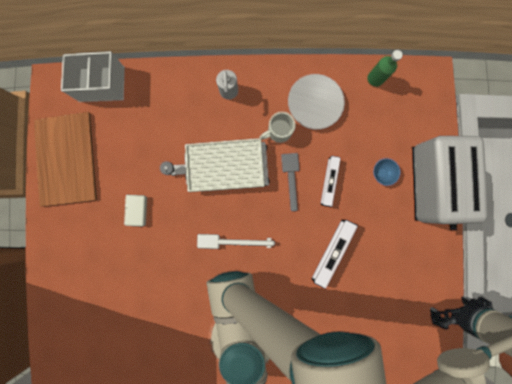

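The candidates for the level in the top view are the small bar with a black window at (331,181) and the large one at (335,253). In the scene view they are at (173,190) and (195,130). The smaller one is meant. The tray is at (227,165), the knob at (167,169), and the grey scraper at (291,180) lies between the level and the stand. I'll check my choice in one crop and measure.

```bash
python3 - <<'E'
from h import *
b=cv2.imread('pics/t0.png')
c=np.hstack([cv2.resize(b[145:220,300:365],None,fx=6,fy=6,interpolation=cv2.INTER_CUBIC),cv2.resize(b[130:205,150:205],None,fx=6,fy=6,interpolation=cv2.INTER_CUBIC)])
cv2.imwrite('pics/c0.png',c)
hsv=cv2.cvtColor(b,cv2.COLOR_BGR2HSV)
def comp(z,box,zz):
    x0,y0,x1,y1=box
    m=np.zeros(b.shape[:2],np.uint8); m[y0:y1,x0:x1]=(hsv[y0:y1,x0:x1,1]<110)*255
    cs,_=cv2.findContours(m,cv2.RETR_EXTERNAL,cv2.CHAIN_APPROX_NONE)
    k=max(cs,key=cv2.contourArea);r=cv2.minAreaRect(k);bp=cv2.boxPoints(r)
    P=np.array([onz('top',p,zz) for p in bp]);print(z,r,'\n',P.round(3).tolist(),'mid',P.mean(0).round(4))
    e=[(np.linalg.norm(P[i]-P[(i+1)%4]),np.degrees(np.arctan2(*(P[(i+1)%4]-P[i])[[1,0]]))) for i in range(2)];print(np.round(e,3).tolist())
comp('level',(305,150,355,215),.044)
comp('big',(305,215,362,292),.044)
comp('scraper',(272,145,308,218),.01)
comp('tray',(184,132,269,198),.06)
for p in((167,169),(281,126)): print(onz('top',p,.098))
E
```

```text
level ((330.2640075683594, 180.54800415039062), (13.416406631469727, 51.250675201416016), 10.304845809936523) 
 [[0.434, -0.246, 0.044], [0.595, -0.28, 0.044], [0.587, -0.322, 0.044], [0.426, -0.288, 0.044]] mid [ 0.5105 -0.2841  0.044 ]
[[0.164, -11.906], [0.043, -100.966]]
big ((333.83233642578125, 253.089599609375), (19.161752700805664, 72.00684356689453), 27.181108474731445) 
 [[0.195, -0.209, 0.044], [0.395, -0.318, 0.044], [0.366, -0.372, 0.044], [0.166, -0.263, 0.044]] mid [ 0.2804 -0.2903  0.044 ]
[[0.227, -28.551], [0.061, -118.028]]
scraper ((291.33526611328125, 181.85882568359375), (58.36603927612305, 17.410106658935547), 85.60128784179688) 
 [[0.604, -0.129, 0.01], [0.608, -0.187, 0.01], [0.417, -0.197, 0.01], [0.414, -0.14, 0.01]] mid [ 0.5108 -0.1632  0.01  ]
[[0.057, -86.372], [0.191, -176.941]]
tray ((226.69448852539062, 162.20230102539062), (54.76876449584961, 86.92259979248047), 85.68397521972656) 
 [[0.651, 0.187, 0.06], [0.667, -0.088, 0.06], [0.494, -0.097, 0.06], [0.478, 0.174, 0.06]] mid [0.5723 0.0438 0.06  ]
[[0.275, -86.719], [0.173, -176.817]]
[0.54915862 0.22275503 0.098     ]
[ 0.67512738 -0.12623272  0.098     ]
```

View pics/c0.png

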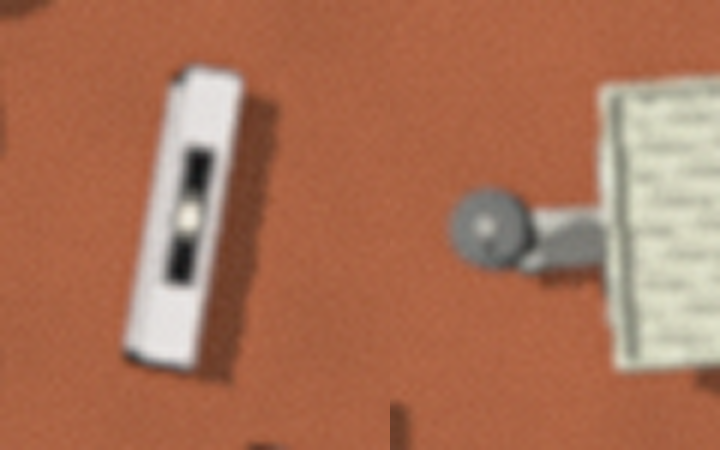

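The crop shows the small bar upright, with its black window at about full-image (331.5,181) and the bubble centred in it. The knob centre is at full-image (166.7,168). Next I'll measure the tray corners and the level's top edges.

```bash
python3 - <<'E'
from h import *
b=cv2.imread('pics/t0.png')
cv2.imwrite('pics/c1.png',cv2.resize(b[125:205,155:285],None,fx=6,fy=6,interpolation=cv2.INTER_CUBIC))
f=lambda x,y:(300+(x+.5)/6-.5,145+(y+.5)/6-.5)
c=[onz('top',f(*p),.044) for p in((187,70),(243,75),(195,368),(140,357))]
m=np.mean(c,0);d=(c[0]+c[1]-c[2]-c[3])/2;print('level',m,np.linalg.norm(d),np.degrees(np.arctan2(d[1],d[0])))
w=[onz('top',f(*p),.044) for p in((200,148),(180,284))];d=w[0]-w[1];print('win',np.mean(w,0),np.linalg.norm(d),np.degrees(np.arctan2(d[1],d[0])))
print('knob',onz('top',(150+(490-390)/6-.4,130+228/6-.4),.098))
a=cv2.imread('pics/s0.png');cv2.imwrite('pics/c2.png',cv2.resize(a[180:265,225:365],None,fx=5,fy=5,interpolation=cv2.INTER_CUBIC))
E
```

```text
level [ 0.50947175 -0.28785326  0.044     ] 0.1567333026502975 -10.985587602744843
win [ 0.51000078 -0.28704032  0.044     ] 0.07326930286225336 -10.045087859688849
knob [0.55348487 0.22501564 0.098     ]
```

View pics/c1.png

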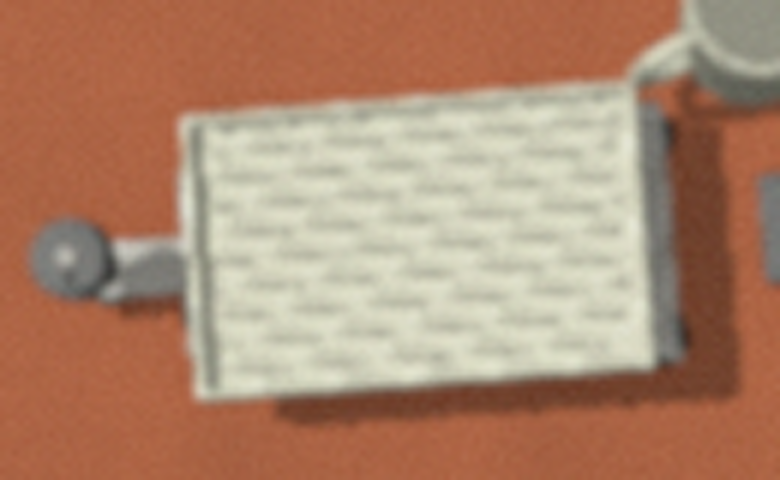

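View pics/c2.png

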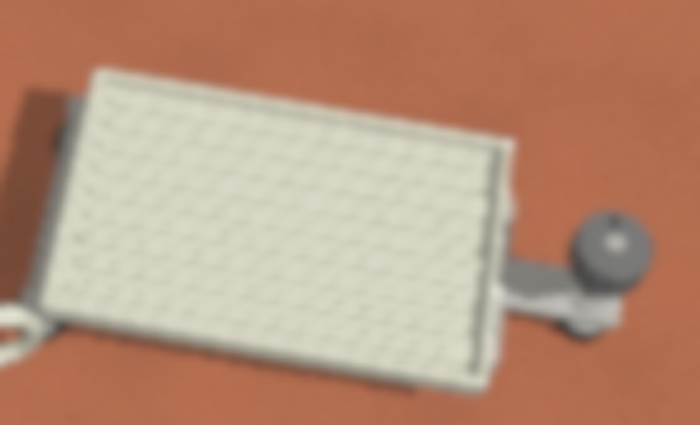

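Request:
drive_tool(
  rows=[
    [[0, 0, -0.058], [4.4, 3.3, -1], 8.5],
    [[0, 0, -0.058], [4.4, 3.3, -1], 8.5],
    [[0, 0, -0.058], [4.4, 3.3, -1], 8.5],
    [[0, 0, -0.058], [4.4, 3.3, -1], 8.5],
    [[0, 0, -0.058], [4.4, 3.3, -1], 8.5],
    [[0, 0, -0.058], [4.4, 3.3, -1], 8.5],
    [[0, 0, -0.058], [4.4, 3.3, -1], 8.5],
    [[0, 0, -0.058], [4.4, 3.3, -1], 8.5],
  ],
  force=40,
)

```text
clock: 1.1
position: [0.5097, -0.288, 0.1616]
ee_rot: [0.0, 0.995, -0.095, -0.0]
contact_force: [0.2, -0.8, -0.7]
width: 0.0848
gripper_force: 0.0
```

```bash
cat >> h.py <<'E'
def st():
    s=manip.get_state();w,x,y,z=s['ee_rot']
    print('t',s['clock'],'p',s['position'].round(4),'toolx yaw',np.degrees(np.arctan2(2*(x*y+w*z),1-2*(y*y+z*z))).round(2),'q',s['qpos'].round(2),'F',s['contact_force'].round(2),'w',round(s['width'],4),s['gripper_force'])
E
python3 - <<'E'
from h import *
f=lambda x,y:(155+(x+.5)/6-.5,125+(y+.5)/6-.5)
c=[onz('top',f(*p),.062) for p in((186,117),(630,82),(655,368),(203,398))]
d=(c[0]+c[3]-c[1]-c[2])/2;print('tray',np.mean(c,0),np.linalg.norm(d),np.degrees(np.arctan2(d[1],d[0])))
g=lambda x,y:(225+(x+.5)/5-.5,180+(y+.5)/5-.5)
c=[onz('scene',g(*p),.062) for p in((98,70),(513,142),(485,390),(42,312))]
d=(c[1]+c[2]-c[0]-c[3])/2;print('tray',np.mean(c,0),np.linalg.norm(d),np.degrees(np.arctan2(d[1],d[0])))
print('knob',onz('scene',g(614,240),.098),onz('top',f(70,258),.098))
st()
E
```

```text
tray [0.56377644 0.05106004 0.062     ] 0.23474565750611917 93.17416443142568
tray [0.56590764 0.05469511 0.062     ] 0.2373690139483048 92.53909281067521
knob [0.5521289  0.22704772 0.098     ] [0.55353687 0.22506704 0.098     ]
t 1.1 p [ 0.5097 -0.288   0.1616] toolx yaw -10.89 q [-0.63  0.35  1.61 -0.    1.19  1.13] F [ 0.17 -0.81 -0.75] w 0.0848 0.0
```

Request:
drive_tool(
  rows=[
    [[0, 0, 0], [0, 0, -5], 6],
    [[0, 0, 0], [0, 0, -5], 6],
    [[0, 0, 0], [0, 0, -3.6], 6],
    [[0, 0, 0], [0, 0, 0], 2],
    [[0, 0, 0], [0, 0, 0], 2],
    [[0, 0, 0], [0, 0, 0], 2],
    [[0, 0, 0], [0, 0, 0], 2],
    [[0, 0, 0], [0, 0, 0], 2],
  ],
)

```text
clock: 2.1
position: [0.5087, -0.2895, 0.027]
ee_rot: [0.0, 0.996, -0.094, 0.0]
contact_force: [0.4, -0.5, -2.6]
width: 0.0274
gripper_force: 43.3
```

Request:
drive_tool(
  rows=[
    [[0, 0, 0], [0, 0, 6], 2],
    [[0, 0, 0], [0, 0, 6], 2],
    [[0, 0, 0.181], [0.56, 3.42, 1], 2],
    [[0, 0, 0.181], [0.56, 3.42, 0], 2],
    [[0, 0, 0.181], [0.56, 3.42, 0], 2],
    [[0, 0, 0.181], [0.56, 3.42, 0], 2],
    [[0, 0, 0.181], [0.56, 3.42, 0], 2],
    [[0, 0, 0.181], [0.56, 3.42, 0], 2],
  ],
)

```text
clock: 3.1
position: [0.5421, -0.0829, 0.1565]
ee_rot: [0.0, 0.9, 0.437, 0.0]
contact_force: [0.0, -0.4, -1.8]
width: 0.0273
gripper_force: 43.5
```

Request:
drive_tool(
  rows=[
    [[0, 0, 0.181], [0.56, 3.42, 0], 2],
    [[0, 0, 0.181], [0.56, 3.42, 0], 2],
    [[0, 0, 0.181], [0.56, 3.42, 0], 2],
    [[0, 0, 0.181], [0.56, 3.42, 0], 2],
    [[-0.03, 0, 0], [0, 0, -3.5], 2],
    [[0, 0, 0], [0, 0, 0], 2],
    [[0, 0, 0], [0, 0, 0], 2],
  ],
)

```text
clock: 3.98
position: [0.5649, 0.0524, 0.122]
ee_rot: [0.011, 0.689, 0.725, -0.011]
contact_force: [-0.4, -0.3, -2.4]
width: 0.0273
gripper_force: 43.2
```

```bash
python3 - <<'E'
from h import *
st()
a=snap('scene');b=snap('top')
cv2.imwrite('pics/c3.png',np.hstack([cv2.resize(a[150:265,225:365],(560,460),interpolation=cv2.INTER_CUBIC),cv2.resize(b[125:245,205:265],(230,460),interpolation=cv2.INTER_CUBIC)])[:,:,::-1])
E
```

```text
t 3.975 p [0.5649 0.0524 0.122 ] toolx yaw 92.9 q [-0.01  0.36  1.7  -0.03  1.08 -0.05] F [-0.42 -0.31 -2.38] w 0.0273 43.23166251182556
```

View pics/c3.png

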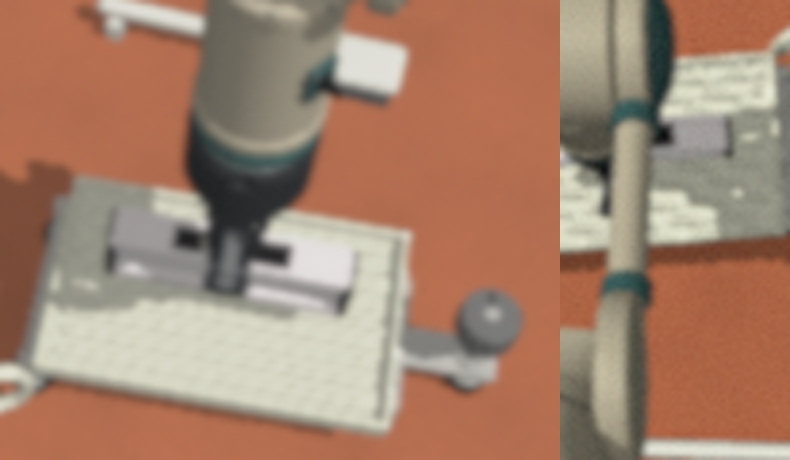

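The crop shows the level held upright over the tray middle, along the ribs, with the knob at crop (490,320). I'll lower it.

Request:
drive_tool(
  rows=[
    [[0, 0, 0], [0, 0, -2.4], 2],
    [[0, 0, 0], [0, 0, -0.6], 2],
    [[0, 0, 0], [0, 0, 0], 2],
    [[0, 0, 0], [0, 0, -0.15], 2],
    [[0, 0, 0], [0, 0, 0], 2],
  ],
)

```text
clock: 4.7
position: [0.565, 0.0526, 0.0904]
ee_rot: [0.011, 0.689, 0.725, -0.01]
contact_force: [0.2, 0.6, -2.7]
width: 0.0269
gripper_force: 43.3
```

Request:
drive_tool(
  rows=[
    [[0, 0, 0], [0, 0, -0.2], 2],
    [[0, 0, 0], [0, 0, 0], 2],
    [[0, 0, 0], [0, 0, -0.1], 2],
    [[0, 0, 0], [0, 0, 0], 2],
  ],
)

```text
clock: 5.2
position: [0.5645, 0.0527, 0.0867]
ee_rot: [0.01, 0.689, 0.725, -0.011]
contact_force: [-0.9, -0.6, -2.9]
width: 0.0272
gripper_force: 43.3
```

Request:
drive_tool(
  rows=[
    [[0, 0, 0], [0, 0, -0.15], 2],
    [[0, 0, 0], [0, 0, 0], 2],
    [[0, 0, 0], [0, 0, 0], 2],
  ],
)

```text
clock: 5.58
position: [0.5648, 0.0528, 0.0858]
ee_rot: [0.011, 0.689, 0.725, -0.011]
contact_force: [-0.3, 0.7, 2.1]
width: 0.0276
gripper_force: 43.9
```

Request:
drive_tool(
  rows=[
    [[0, 0, 0], [0, 0, 0], 4.5],
    [[0, 0, 0], [0, 0, 0], 6],
    [[0, 0, 0], [0, 0, 0], 6],
    [[0, 0, 0], [0, 0, 1], 6],
    [[0, 0, 0], [0, 0, 5], 6],
    [[0.03, 0, 0], [0, 0, 4], 6],
    [[0, 0, 0], [-3, 4, 0], 6],
  ],
)

```text
clock: 6.45
position: [0.5394, 0.0911, 0.1899]
ee_rot: [0.004, 0.69, 0.723, 0.004]
contact_force: [-0.1, 0.9, 0.8]
width: 0.0598
gripper_force: 0.0
```

Request:
drive_tool(
  rows=[
    [[0, 0, 0], [0.6, 6, 0], 6],
    [[0, 0, 0], [0.6, 6, 0], 6],
    [[0, 0, 0], [0.6, 1.3, 0], 6],
    [[0, 0, 0], [0, 0, 0], 6],
  ],
)

```text
clock: 6.95
position: [0.5529, 0.2261, 0.1855]
ee_rot: [0.0, 0.688, 0.726, -0.0]
contact_force: [0.1, -0.9, 0.4]
width: 0.06
gripper_force: 0.0
```

```bash
python3 - <<'E'
from h import *
st()
a=snap('scene');b=snap('top')
cv2.imwrite('pics/raw_s1.png',a[:,:,::-1]);cv2.imwrite('pics/raw_t1.png',b[:,:,::-1])
cv2.imwrite('pics/c4.png',np.hstack([cv2.resize(a[180:265,225:365],(700,425),interpolation=cv2.INTER_CUBIC)])[:,:,::-1])
E
```

```text
t 6.95 p [0.5529 0.2261 0.1855] toolx yaw 93.02 q [ 0.27  0.34  1.55 -0.    1.25  0.22] F [ 0.09 -0.89  0.38] w 0.06 0.0
```

View pics/c4.png

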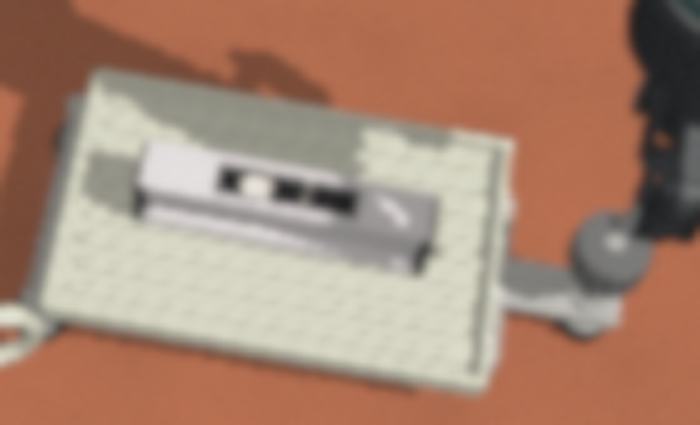

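The level is on the tray. The bubble at crop (256,187) lies towards the hinge end of the window, whose centre is at (288,190), so it is off by about −18 mm. That means roughly 1.8 rad clockwise. I'll measure it while gripping the knob.

Request:
drive_tool(
  rows=[
    [[0, 0, 0], [0, 0, -5], 6.2],
    [[0, 0, 0], [0, 0, -4], 6.2],
    [[0, 0, 0], [0, 0, -1.6], 6.2],
    [[0, 0, 0], [0, 0, 0], 3.8],
    [[0, 0, 0], [0, 0, 0], 3.8],
    [[0, 0, 0], [0, 0, 0], 3.8],
    [[0, 0, 0], [0, 0, 0], 3.8],
  ],
  force=40,
)

```text
clock: 7.92
position: [0.5529, 0.2249, 0.08]
ee_rot: [0.001, 0.689, 0.725, -0.0]
contact_force: [-0.5, -3.5, -1.2]
width: 0.0389
gripper_force: 41.5
```

```bash
cat >> h.py <<'E'
def bubble(im,ends=((220,178),(356,203)),pr=False):
    g=cv2.cvtColor(im,cv2.COLOR_RGB2GRAY).astype(np.float32)
    f=lambda x,y:(225+(x+.5)/5-.5,180+(y+.5)/5-.5)
    A,B=[onz('scene',f(*e),.104) for e in ends];C=(A+B)/2;d=(B-A)/np.linalg.norm(B-A);n=np.array([-d[1],d[0],0])
    s=np.arange(-.060,.0601,.001);P=[]
    for t in (-.002,0,.002):
        q=np.array([proj('scene',C+a*d+t*n) for a in s],np.float32)
        P.append(cv2.remap(g,q[:,:1],q[:,1:],cv2.INTER_CUBIC).ravel())
    p=np.mean(P,0)
    lo,hi=np.percentile(p,10),np.percentile(p,90);th=(lo+hi)/2
    dark=np.where(p<th)[0];a,b=dark[0],dark[-1];c=(s[a]+s[b])/2
    w=np.clip(p[a:b+1]-(lo+.35*(hi-lo)),0,None); cs=np.convolve(w,np.ones(15),'same');k=np.argmax(cs)
    i=np.arange(max(0,k-9),min(len(w),k+10));bub=s[a]+.001*(w[i]@i)/w[i].sum()
    print('win %.1f..%.1f len %.1f  bubble rel mid %.2f mm'%(s[a]*1e3,s[b]*1e3,(s[b]-s[a])*1e3,(bub-c)*1e3), 'C',C.round(4),'yaw',np.degrees(np.arctan2(d[1],d[0])).round(1))
    if pr: print(p.astype(int).tolist())
E
python3 - <<'E'
from h import *
bubble(cv2.imread('pics/raw_s1.png')[:,:,::-1].copy(),pr=True)
st();bubble(snap('scene'),pr=True)
E
```

```text
win -36.0..39.0 len 75.0  bubble rel mid -18.39 mm C [0.5667 0.0552 0.104 ] yaw 91.9
[225, 224, 224, 224, 224, 224, 224, 224, 224, 224, 225, 225, 224, 224, 224, 223, 223, 220, 217, 210, 196, 181, 159, 135, 115, 92, 73, 60, 50, 48, 53, 64, 79, 102, 124, 145, 171, 189, 203, 214, 218, 221, 223, 222, 222, 222, 218, 212, 205, 190, 174, 156, 131, 109, 90, 70, 59, 50, 45, 45, 45, 44, 46, 48, 52, 60, 69, 78, 87, 92, 94, 92, 87, 78, 68, 60, 53, 48, 45, 44, 44, 45, 45, 44, 42, 41, 41, 39, 37, 37, 36, 36, 41, 48, 59, 74, 88, 104, 118, 128, 138, 144, 148, 152, 154, 157, 160, 163, 170, 176, 182, 189, 192, 196, 198, 199, 199, 199, 197, 195, 191]
t 7.925 p [0.5529 0.2249 0.08  ] toolx yaw 92.94 q [ 0.27  0.44  1.69 -0.    1.01  0.22] F [-0.51 -3.55 -1.22] w 0.0389 41.49672031402588
win -36.0..36.0 len 72.0  bubble rel mid -16.87 mm C [0.5667 0.0552 0.104 ] yaw 91.9
[224, 224, 224, 224, 224, 224, 224, 224, 224, 224, 224, 224, 224, 224, 224, 224, 223, 220, 218, 210, 196, 181, 159, 135, 115, 92, 72, 60, 50, 48, 53, 63, 78, 101, 123, 145, 171, 189, 203, 214, 218, 220, 223, 223, 222, 222, 218, 212, 206, 191, 174, 156, 130, 109, 89, 69, 59, 51, 45, 45, 44, 44, 45, 48, 52, 60, 69, 78, 87, 92, 94, 92, 87, 78, 68, 60, 52, 47, 45, 43, 43, 44, 44, 44, 44, 45, 45, 45, 44, 45, 45, 47, 56, 67, 84, 107, 127, 151, 174, 190, 206, 214, 218, 222, 223, 223, 224, 223, 223, 224, 223, 223, 222, 221, 220, 220, 219, 219, 219, 219, 218]
```

Request:
drive_tool(
  rows=[
    [[0, 0, -0.16], [0, 0, 0], 3],
    [[0, 0, -0.16], [0, 0, 0], 3],
    [[0, 0, -0.16], [0, 0, 0], 3],
    [[0, 0, -0.16], [0, 0, 0], 3],
    [[0, 0, -0.16], [0, 0, 0], 3],
    [[0, 0, -0.16], [0, 0, 0], 3],
    [[0, 0, 0], [0, 0, 0], 3],
    [[0, 0, 0], [0, 0, 0], 3],
  ],
)

```text
clock: 8.98
position: [0.5518, 0.2254, 0.08]
ee_rot: [0.0, 0.945, 0.326, -0.001]
contact_force: [-3.4, -4.1, 2.0]
width: 0.0391
gripper_force: 41.9
```

```bash
python3 - <<'E'
from h import *
st();bubble(snap('scene'))
E
```

```text
t 8.975 p [0.5518 0.2254 0.08  ] toolx yaw 38.1 q [ 0.27  0.44  1.69 -0.    1.02  1.18] F [-3.42 -4.13  2.02] w 0.0391 41.93944573402405
win -38.0..35.0 len 73.0  bubble rel mid -7.65 mm C [0.5667 0.0552 0.104 ] yaw 91.9
```

Request:
drive_tool(
  rows=[
    [[0, 0, -0.16], [0, 0, 0], 3],
    [[0, 0, -0.16], [0, 0, 0], 3],
    [[0, 0, -0.16], [0, 0, 0], 3],
    [[0, 0, -0.16], [0, 0, 0], 3],
    [[0, 0, 0], [0, 0, 0], 3],
    [[0, 0, 0], [0, 0, 0], 3],
    [[0, 0, 0], [0, 0, 0], 3],
    [[0, 0, 0], [0, 0, 0], 3],
  ],
)

```text
clock: 10.02
position: [0.5515, 0.2261, 0.0799]
ee_rot: [-0.0, 1.0, 0.013, -0.001]
contact_force: [-5.4, -0.5, 3.9]
width: 0.0389
gripper_force: 42.1
```

Request:
drive_tool(
  rows=[
    [[0, 0, 0], [0, 0, 0], 3],
    [[0, 0, 0], [0, 0, 0], 3],
    [[0, 0, 0], [0, 0, 0], 3],
    [[0, 0, 0], [0, 0, 0], 3],
  ],
)

```text
clock: 10.52
position: [0.5515, 0.2262, 0.0799]
ee_rot: [-0.0, 1.0, 0.013, -0.001]
contact_force: [-4.7, -0.8, 4.2]
width: 0.039
gripper_force: 42.1
```

```bash
python3 - <<'E'
from h import *
st();bubble(snap('scene'),pr=True)
E
```

```text
t 10.525 p [0.5515 0.2262 0.0799] toolx yaw 1.51 q [0.27 0.44 1.69 0.   1.02 1.82] F [-4.73 -0.78  4.19] w 0.039 42.108657360076904
win -39.0..34.0 len 73.0  bubble rel mid -0.48 mm C [0.5667 0.0552 0.104 ] yaw 91.9
[223, 223, 223, 223, 223, 223, 223, 223, 223, 223, 223, 223, 223, 223, 222, 221, 218, 208, 196, 178, 155, 134, 111, 88, 72, 59, 53, 52, 50, 50, 50, 50, 50, 49, 49, 48, 48, 46, 47, 48, 50, 58, 67, 78, 93, 106, 121, 138, 151, 167, 181, 192, 204, 211, 215, 219, 219, 219, 220, 219, 217, 214, 207, 195, 183, 165, 149, 135, 118, 107, 96, 85, 77, 68, 61, 57, 53, 52, 52, 51, 51, 51, 50, 50, 50, 51, 51, 51, 51, 56, 62, 71, 88, 105, 127, 151, 170, 189, 204, 212, 219, 221, 222, 223, 223, 223, 223, 223, 223, 223, 223, 223, 223, 223, 223, 223, 223, 223, 223, 223, 222]
```

Request:
drive_tool(
  rows=[
    [[0, 0, 0], [0, 0, 0], 6],
    [[0, 0, 0], [0, 0, 0], 6],
    [[0, 0, 0], [0, 0, 0], 6],
    [[0, 0, 0], [0, 0, 5], 6],
    [[0, 0, 0], [0, 0, 5], 6],
    [[0, 0, 0], [0, 0, 0], 6],
    [[0, 0, 0], [0, 0, 0], 6],
    [[0, 0, 0], [0, 0, 0], 6],
  ],
)

```text
clock: 11.58
position: [0.5517, 0.2254, 0.1777]
ee_rot: [0.0, 1.0, 0.011, -0.001]
contact_force: [-1.5, -0.3, 0.1]
width: 0.0605
gripper_force: 0.0
```

```bash
python3 - <<'E'
from h import *
st();a=snap('scene');bubble(a)
cv2.imwrite('pics/c5.png',cv2.resize(a[170:265,225:365],(700,475),interpolation=cv2.INTER_CUBIC)[:,:,::-1])
E
```

```text
t 11.575 p [0.5517 0.2254 0.1777] toolx yaw 1.26 q [ 0.27  0.35  1.56 -0.    1.23  1.82] F [-1.5  -0.29  0.08] w 0.0605 0.0
win -39.0..34.0 len 73.0  bubble rel mid -0.50 mm C [0.5667 0.0552 0.104 ] yaw 91.9
```

View pics/c5.png

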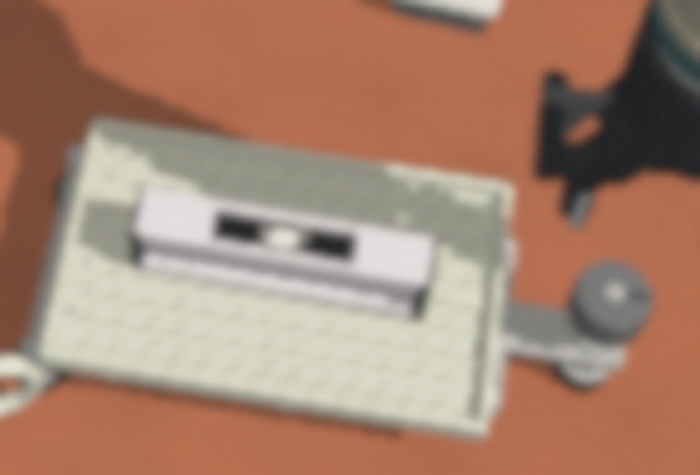

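The bubble now sits centred between the lines at crop (284,237), and the level is untouched. Next I'll press with closed fingers on the foot-side end of its top, beside the window.

Request:
drive_tool(
  rows=[
    [[0, 0, 0], [0.4, -4, 0], 0],
    [[0, 0, 0], [0.4, -4, 0], 0],
    [[0, 0, 0], [0.3, -4.1, 0], 0],
    [[0, 0, 0], [0, 0, 0], 0],
    [[0, 0, 0], [0, 0, -3], 0],
    [[0, 0, 0], [0, 0, -2], 0],
    [[0, 0, 0], [0, 0, 0], 0],
    [[0, 0, 0], [0, 0, 0], 0],
  ],
)

```text
clock: 12.62
position: [0.5639, 0.1053, 0.1297]
ee_rot: [-0.0, 1.0, 0.011, 0.0]
contact_force: [0.3, -0.2, -0.5]
width: 0.0001
gripper_force: 0.0
```

```bash
python3 - <<'E'
from h import *
st();a=snap('scene');bubble(a)
cv2.imwrite('pics/c6.png',cv2.resize(a[170:265,225:365],(700,475),interpolation=cv2.INTER_CUBIC)[:,:,::-1])
E
```

```text
t 12.625 p [0.5639 0.1053 0.1297] toolx yaw 1.28 q [0.06 0.36 1.68 0.   1.1  1.61] F [ 0.29 -0.2  -0.54] w 0.0001 0.0
win -38.0..36.0 len 74.0  bubble rel mid -2.38 mm C [0.5667 0.0552 0.104 ] yaw 91.9
```

View pics/c6.png

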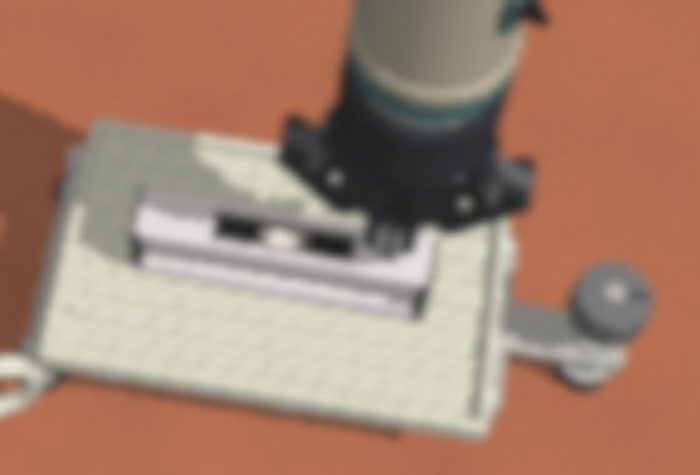

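The fingers are over the foot-side end at crop (385,235), and the bubble is still between the lines at (281,237); the shadow skews the number. I'll creep down.

Request:
drive_tool(
  rows=[
    [[0, 0, 0], [0, 0, -0.6], 0],
    [[0, 0, 0], [0, 0, -0.3], 0],
    [[0, 0, 0], [0, 0, 0], 0],
    [[0, 0, 0], [0, 0, -0.2], 0],
    [[0, 0, 0], [0, 0, 0], 0],
  ],
)

```text
clock: 13.3
position: [0.5635, 0.1047, 0.1182]
ee_rot: [0.0, 1.0, 0.011, -0.0]
contact_force: [-0.1, 0.2, 0.2]
width: 0.0002
gripper_force: 0.0
```

Request:
drive_tool(
  rows=[
    [[0, 0, 0], [0, 0, -0.2], 0],
    [[0, 0, 0], [0, 0, 0], 0],
    [[0, 0, 0], [0, 0, 0], 0],
  ],
)

```text
clock: 13.68
position: [0.5637, 0.1047, 0.117]
ee_rot: [0.0, 1.0, 0.011, 0.0]
contact_force: [-1.4, -0.2, 5.8]
width: -0.0002
gripper_force: 2.5
```

Request:
drive_tool(
  rows=[
    [[0, 0, 0], [0, 0, -0.2], 0],
    [[0, 0, 0], [0, 0, 0], 0],
    [[0, 0, 0], [0, 0, 0], 0],
    [[0, 0, 0], [0, 0, 0], 0],
  ],
)

```text
clock: 14.18
position: [0.5638, 0.1047, 0.1155]
ee_rot: [0.0, 1.0, 0.011, 0.001]
contact_force: [-2.1, -0.2, 7.2]
width: 0.0001
gripper_force: 3.8
```

Request:
drive_tool(
  rows=[
    [[0, 0, 0], [0, 0, -0.15], 0],
    [[0, 0, 0], [0, 0, 0], 0],
    [[0, 0, 0], [0, 0, 0], 0],
    [[0, 0, 0], [0, 0, 0], 0],
    [[0, 0, 0], [0, 0, 0], 0],
    [[0, 0, 0], [0, 0, 0], 0],
    [[0, 0, 0], [0, 0, 0], 0],
    [[0, 0, 0], [0, 0, 0], 0],
  ],
)

```text
clock: 15.18
position: [0.5638, 0.1047, 0.1144]
ee_rot: [0.0, 1.0, 0.011, 0.001]
contact_force: [-2.0, -0.7, 10.0]
width: 0.0
gripper_force: 4.8
```

```bash
python3 - <<'E'
from h import *
st();a=snap('scene');bubble(a,pr=True)
cv2.imwrite('pics/c7.png',cv2.resize(a[195:235,255:315],(780,520),interpolation=cv2.INTER_CUBIC)[:,:,::-1])
E
```

```text
t 15.175 p [0.5638 0.1047 0.1144] toolx yaw 1.25 q [ 0.06  0.37  1.7  -0.    1.07  1.61] F [-1.98 -0.71  9.96] w 0.0 4.8370845973840915
win -39.0..54.0 len 93.0  bubble rel mid -10.41 mm C [0.5667 0.0552 0.104 ] yaw 91.9
[171, 171, 172, 173, 173, 172, 171, 169, 167, 165, 165, 165, 165, 164, 162, 160, 156, 149, 141, 130, 115, 101, 85, 68, 56, 46, 41, 40, 39, 39, 40, 40, 40, 40, 39, 39, 39, 39, 40, 40, 40, 44, 48, 54, 65, 75, 88, 103, 116, 132, 147, 157, 170, 179, 184, 189, 192, 193, 194, 194, 189, 184, 175, 161, 149, 133, 118, 107, 93, 84, 76, 65, 58, 50, 44, 41, 38, 37, 36, 36, 36, 36, 36, 36, 36, 36, 36, 36, 36, 38, 41, 46, 53, 61, 70, 77, 82, 84, 84, 82, 81, 81, 83, 88, 94, 99, 102, 103, 102, 98, 94, 93, 94, 97, 101, 105, 107, 107, 106, 105, 106]
```

View pics/c7.png

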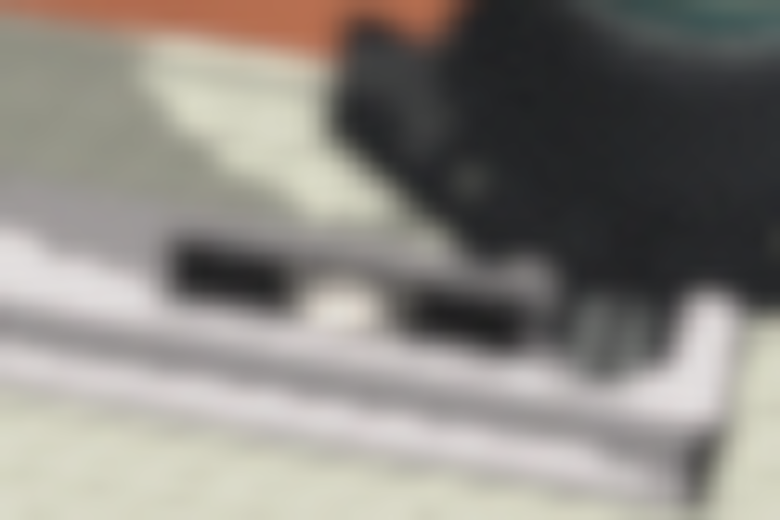

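The bubble is still between its lines at crop (340,300). Its profile matches the released reading, about −0.5 mm, while the push is about 10 N and the fingers have moved down roughly 3 mm since contact. I'll hand in.

```bash
python3 -c "
from h import *
print(job.sign_off())"
```

```text
the job is handed in; nothing more can be done
None
```

I handed the job in while still pressing at about 10 N: the level stands along the ribs mid-tray, the bubble reads within about 0.5 mm of centre, and the tray is down by an estimated 3 mm; sign-off gave no verdict.

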